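# Cover a tray of stained slides and load it into the incubator

### The arm

A 6-joint arm with a two-finger parallel gripper is mounted at the origin on a cart in front of the work surface, level with it; the furniture and walls round the work are solid. World frame = base frame: x ahead of the robot, y to its left, z up, the work surface at z = 0. Lengths are in m, angles in degrees, forces in N, time in s.
With the tool pointing down it reaches from about 0.25 to 0.725 m from the base axis. Payload 9.7 kg.
Tool frame: the origin (TCP) lies midway between the tips of the shut fingers; the grasp point (between the pads) lies 19 mm behind it (bot.pinch_z is the distance from the TCP to the grasp point, in m); z points along the fingers, y is the line along which they close (so a half turn about z gives the same grasp; the last joint's range is limited). The gripper opens to 85 mm and grips with 20 to 120 N. Pads are 22 mm wide; open, the fingers measure 114 mm over their backs; the gripper's body (76 mm by 85 mm) begins 54 mm behind the grasp point. The pads swing forward as they close: fully open they stand 13 mm farther back than shut.
Start: joints at [77.177, 4.979, 10.078, 95.1, 0, 90], TCP at [0.122, 0.536, 0.231] pointing down, gripper open.
Joint ranges: [-179.16, 179.16], [-48.56, 103.87], [-65.8, 70.77], [-126.05, 130.52], [-82.76, 87.17], [-180, 180]. Speed limits (degrees/s): [127.2, 127.2, 147.25, 180, 180, 180].

### API

Orientations are given as [roll, pitch, yaw] about the fixed x, y, z axes, in that order (R = Rz(yaw) Ry(pitch) Rx(roll)).
In Python, from workcell import sensors, camera, ticket, bot gives the robot as it stands.
- The arm moves only by the shell command python3 -m handwheel 'ROWS' [FORCE]. ROWS is a JSON object of lists of equal length, an entry for each row: "gripper": the opening, from -1 (shut) to 1 (fully open); "slide": the shift along the tool's x, y, z in mm, a list of three; "yaw": the turn about the tool's z in rad. A call has 1 to 8 rows; each row shifts and turns the commanded pose from where the row before left it, along the tool's axes as they then stand; what a row does not reach is not made up. A row lasts 1/12 s, in which the tool goes at most 41.7 mm and 7.16 degrees, less where a joint would pass 70% of its speed; a pose out of reach is approached as far as the arm can. A call is refused whole if a number of a shift passes 41.7 or a number of a turn 0.125, either way. A call with a gripper value outside its range is refused whole. The fingers move at their own pace and stop on an object; FORCE is the grip in N (left out, the last holds). Time passes only in rows, so rows that do not move let the fingers close. It gives the time, the measured TCP pose, the force, the opening and the grip force at its end, in the units of the state.
- sensors.get_obs(): the state, without advancing time (a new reading comes with each control period).
- camera(name): name is "side" or "top"; returns a dict with "img" (384x512x3 uint8, red, green, blue), "fx", "fy", "cx", "cy" (pixels), "dist" ([k1, k2, p1, p2, k3] as OpenCV has them; the pictures are not rectified), "R" (3x3) and "t" (3): a world point X has camera coordinates R X + t. Camera axes: x right, y down, z forward; pixel columns grow to the right and rows downward; lengths in m; the calibration is good to about 2 mm. A picture is of the moment at which its call begins. There is no depth.
- ticket.job_done(): hands the job in; it is judged then, once.
The state is a dict: "time": time; "q": joint angles; "qd": joint speeds; "joint_efforts": joint torques, N m; "ee_pos": TCP position; "tcp_rot": TCP orientation; "wrist_force": force on the tool from outside, world axes, zero at the start; "torque": the same for the moment, N m; "opening": finger opening in m; "grasp_force": force on a finger pad.
Only numpy, scipy, OpenCV 4.12 (cv2) and the standard library are available. Lean on these libraries where they do the work, as an engineer would, in place of code of your own. Each camera call takes 0.05 s, during which the arm holds its last target. There are 200 camera calls.

### The job

Put the amber lid on the tray of slides so that it sits level, dropped into the rim all round. Then lift the covered tray onto the incubator's ledge, keep it level, and gently slide it into the open bay, nose first, until it is fully home with its front plate flat against the housing, and let go. Leave the bottles, the cup and the timer where they stand.

Things in the scene. Friction and masses are not known exactly. Their poses are not given: they have to be found in the camera images.
- incubator: White two-bay slide-tray incubator, fixed. Housing 185 (x) by 210 (y), roof at z 84, console behind up to z 105. Origin: centre of its underside; x into the bays, y left for one who loads it. Front face at x -92.5. The 20 high base runs out 70 mm in front as a flat loading ledge, level with the bay floors. Right bay (y -50) is in use, shut by a black tray front; left bay (y +50) is open and empty.
- bay_mouth (a point): Middle of the open bay's mouth at floor level (20 above the worktop), in the plane of the front face; axes as the incubator's. Mouth 80 wide, 50 high; its sides close in over the first 20 mm to a straight guide 71 wide, deep enough for the whole tray box. With the tray home its origin is 85 mm beyond this point in x, at y 0, z 0.
- tray: Black slide tray with four slides, 0.3 kg, open on top, on two skids. Origin: box centre at the skids' underside; x towards the nose (goes in first), z up. Box 170 (x) by 66 (y), flat side walls z 3 to 26, 4 thick, ends 5 thick. At its tail a front plate, 86 wide, x -91 to -85, z 1.5 to 58, with a pull lip (44 wide, to x -102) at z 47 to 54. Lift it by its long sides at the middle, lid on.
- lid: Loose amber lid of the tray, 0.07 kg. Origin: centre of the underside of its locating rib; x along its length. Plate 165 by 63, z 5 to 8. The rounded rib below, 156 by 54 and 5 deep, drops between the tray's walls (2 mm play each side) and the plate rests on the wall tops: seated, its origin is 21 above the tray's. On top a grip 44 (x) by 12 (y), z 8 to 21. Fits either way round.
- slide_1: Microscope slide 76x26x1.5 with a pink specimen, lying in its nest in the tray; origin at the centre of its underside, at x 40.5, y 15, z 9 of the tray
- slide_2: Microscope slide 76x26x1.5 with a pink specimen, lying in its nest in the tray; origin at the centre of its underside, at x 40.5, y -15, z 9 of the tray
- slide_3: Microscope slide 76x26x1.5 with a pink specimen, lying in its nest in the tray; origin at the centre of its underside, at x -40.5, y 15, z 9 of the tray
- slide_4: Microscope slide 76x26x1.5 with a pink specimen, lying in its nest in the tray; origin at the centre of its underside, at x -40.5, y -15, z 9 of the tray
- stain_black: Bystander, to be left alone: brown glass reagent bottle with black cap, 47 mm across, 105 high mm. Origin: centre of its underside.
- stain_red: Bystander, to be left alone: brown glass reagent bottle with red cap, 47 mm across, 105 high mm. Origin: centre of its underside.
- timer: Bystander, to be left alone: white bench timer, 60x64x17 mm. Origin: centre of its underside.
- cup: Bystander, to be left alone: white sample cup with yellow cap, 58 mm across, 62 high mm. Origin: centre of its underside.

How it is judged (in metres and radians):
On the way, in this order (a step that is already met when the one before it is completed fails the run):
1. the lid is seated level on the tray, before the tray enters the bay (z of lid in the frame of tray between 0.018 and 0.0228 m and x of lid in the frame of tray between -0.005 and 0.005 m and y of lid in the frame of tray between -0.005 and 0.005 m and angle between the z axis of lid and the z axis of tray, either way round below 0.04 rad and angle between the x axis of lid and the x axis of tray, either way round below 0.1 rad and (x of tray in the frame of bay_mouth below -0.06 m or y of tray in the frame of bay_mouth below -0.05 m or y of tray in the frame of bay_mouth above 0.05 m)), for 0.2 s.
2. the covered tray is fully home in the open bay (z of lid in the frame of tray between 0.018 and 0.0228 m and x of lid in the frame of tray between -0.005 and 0.005 m and y of lid in the frame of tray between -0.005 and 0.005 m and angle between the z axis of lid and the z axis of tray, either way round below 0.04 rad and angle between the x axis of lid and the x axis of tray, either way round below 0.1 rad and x of tray in the frame of bay_mouth between 0.082 and 0.089 m and y of tray in the frame of bay_mouth between -0.006 and 0.006 m and z of tray in the frame of bay_mouth between -0.002 and 0.003 m and angle between the x axis of tray and the x axis of incubator, either way round below 0.07 rad and angle between tray's own z axis and vertical below 0.04 rad), for 0.2 s.
At the end, for the whole second after the job is handed in: Tray level in the open bay, front plate within 3 mm of the housing, centred within 6 mm, straight within 4 deg; lid seated on it (18 to 22.8 mm above the tray origin, within 5 mm of centre, level within 0.04 rad, straight within 0.1 rad); the four slides flat in their nests; all at rest (all of step 2 and z of slide_1 in the frame of tray between 0.006 and 0.013 m and angle between the z axis of each of slide_1, slide_2, slide_3, slide_4 and the z axis of tray, either way round below 0.06 rad and z of slide_2 in the frame of tray between 0.006 and 0.013 m and z of slide_3 in the frame of tray between 0.006 and 0.013 m and z of slide_4 in the frame of tray between 0.006 and 0.013 m and linear speed of each of tray, lid below 0.01 m/s); the robot touches nothing.
It fails at once if the tray is tipped by more than 0.25 rad (angle between tray's own z axis and vertical above 0.25 rad).
It fails at once if the tray is rammed against the incubator (over 70 N) (contact force between tray and incubator above 70 N).
It fails at once if a bottle, the cup or the timer is moved by more than 25 mm (distance of any of stain_black, stain_red, timer, cup from where it was at the start of the episode above 0.025 m).
It also fails if it takes over 72 s, if anything falls off the work surface, if the arm or the gripper's body presses on something with over 40 N, if the wrist force passes 120 N, or if a joint passes its speed limit or range.

## Working session

There is one attempt and no reset: what is moved stays moved. The work goes in short steps, Python scripts to look and compute and a shell command to move; the robot and the scene stay as the last step left them, time stands still between calls to the robot, and variables do not carry over. Pictures are saved under pics/ and viewed, at most 10 in all, crops included, and the job is handed in when it is done.

```bash
mkdir -p pics; python3 - <<'E'
from workcell import sensors,camera,bot
import cv2,numpy as np
for n in("top","side"):
    c=camera(n); cv2.imwrite(f"pics/{n}0.png",cv2.resize(c["img"][:,:,::-1],(800,600),interpolation=cv2.INTER_CUBIC)); print(n,{k:np.round(c[k],4).tolist() for k in c if k!="img"})
    np.savez(f"{n}0.npz",**c)
print(sensors.get_obs(),bot.pinch_z)
E
```

```text
top {'fx': 363.8213, 'fy': 363.8213, 'cx': 250.0819, 'cy': 190.6749, 'dist': [-0.001, 0.0, 0.0, 0.0, 0.0], 'R': [[-0.0221, -0.9993, -0.0297], [-0.9906, 0.0259, -0.1345], [0.1352, 0.0264, -0.9905]], 't': [-0.0208, 0.5568, 1.0364]}
side {'fx': 404.0349, 'fy': 404.0349, 'cx': 257.3443, 'cy': 189.1231, 'dist': [-0.0661, 0.0, 0.0, 0.0, 0.0], 'R': [[0.3737, -0.9275, -0.0058], [-0.8155, -0.3256, -0.4786], [0.442, 0.1836, -0.878]], 't': [-0.2541, 0.4736, 1.1057]}
{'time': 0.1, 'q': array([7.71768254e+01, 5.00886025e+00, 1.00389196e+01, 9.50980497e+01,
       1.01561586e-03, 8.99998448e+01]), 'qd': array([ 0.05435729, -0.10444504,  0.15018846, -0.01591147, -0.04390064,
       -0.07977193]), 'joint_efforts': array([ 1.56783357e-03, -5.21562088e+01,  4.65653300e+01,  1.60118099e-02,
        8.97388941e-05,  4.77972264e-06]), 'ee_pos': array([0.12202067, 0.53609501, 0.23064454]), 'tcp_rot': array([-1.79932010e+02, -1.01579935e-03,  1.67176979e+02]), 'wrist_force': array([-0.86232394, -0.26879604, -0.09786322]), 'torque': array([-0.00849164,  0.00339635, -0.01437347]), 'grasp_force': 0.0, 'opening': 0.08563527880277894} 0.0187
```

View pics/top0.png

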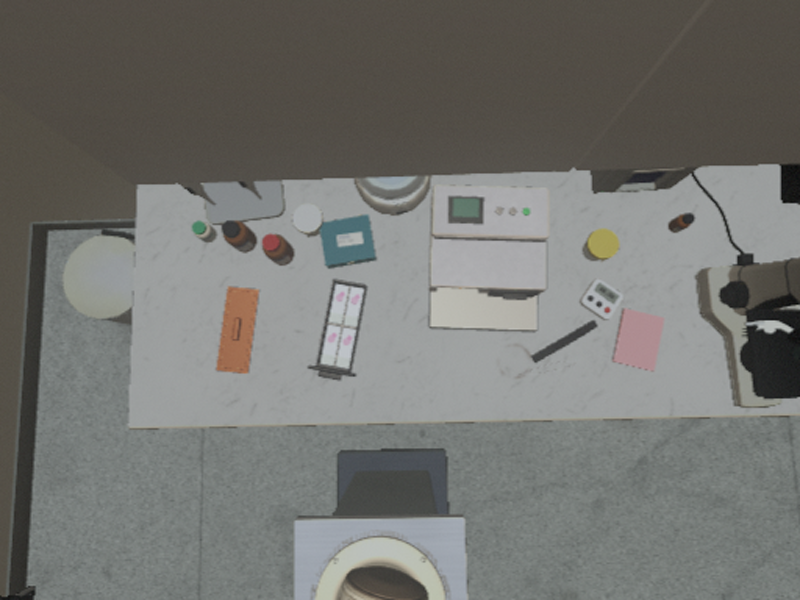

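View pics/side0.png

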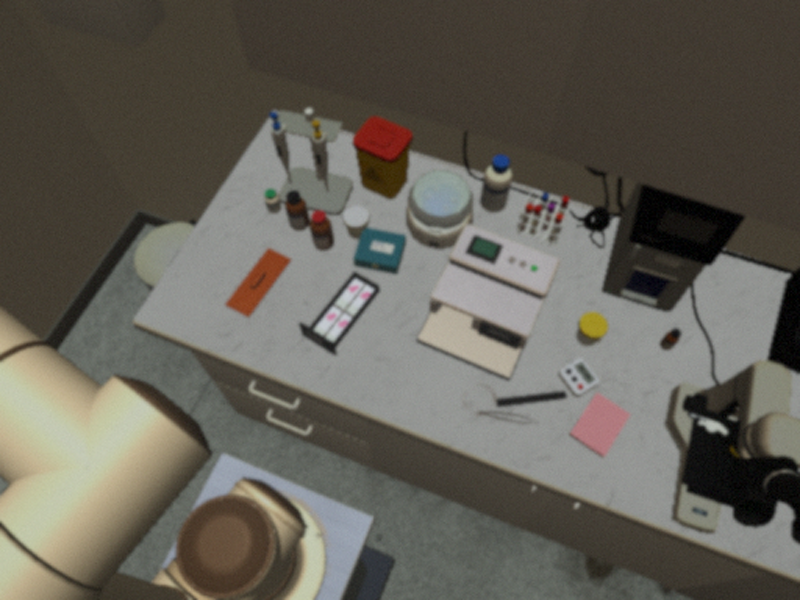

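```bash
cat >h.py <<'E'
import numpy as np,cv2
def load(n): return dict(np.load(n+".npz"))
def proj(c,X):
    K=np.array([[c["fx"],0,c["cx"]],[0,c["fy"],c["cy"]],[0,0,1]],float)
    return cv2.projectPoints(np.asarray(X,float).reshape(-1,3),cv2.Rodrigues(c["R"])[0],np.asarray(c["t"],float),K,np.asarray(c["dist"],float))[0][:,0]
def ray(c,p):
    K=np.array([[c["fx"],0,c["cx"]],[0,c["fy"],c["cy"]],[0,0,1]],float)
    u=cv2.undistortPoints(np.asarray(p,float).reshape(-1,1,2),K,np.asarray(c["dist"],float))[:,0]
    d=np.c_[u,np.ones(len(u))]@c["R"]; return -c["R"].T@c["t"],d
def onz(c,p,z):
    o,d=ray(c,p); return o+d*((z-o[2])/d[:,2])[:,None]
def tri(c1,p1,c2,p2):
    out=[]
    for a,b in zip(p1,p2):
        o1,d1=ray(c1,a);o2,d2=ray(c2,b)
        s=np.linalg.lstsq(np.c_[d1[0],-d2[0]],o2-o1,rcond=None)[0]
        A,B=o1+s[0]*d1[0],o2+s[1]*d2[0]; out.append([*(A+B)/2,np.linalg.norm(A-B)])
    return np.array(out)
E
python3 - <<'E'
from h import *
for n,(x0,y0,w,h),s in(("top",(195,110,160,135),4.4),("side",(135,150,220,100),3.6)):
    c=load(n+"0"); cr=cv2.resize(c["img"][y0:y0+h,x0:x0+w,::-1],None,fx=s,fy=s,interpolation=cv2.INTER_CUBIC)
    for u in range(0,w,20): cv2.putText(cr,str(x0+u),(int((u+.5)*s),10),0,.35,(0,0,255)); cv2.line(cr,(int((u+.5)*s),12),(int((u+.5)*s),18),(0,0,255))
    for v in range(0,h,20): cv2.putText(cr,str(y0+v),(0,int((v+.5)*s)+4),0,.35,(0,0,255))
    cv2.imwrite(f"pics/{n}1.png",cr)
# lid
for n in("top","side"):
    c=load(n+"0"); hsv=cv2.cvtColor(c["img"],cv2.COLOR_RGB2HSV)
    m=((hsv[...,0]<14)&(hsv[...,1]>140)&(hsv[...,2]>90)).astype(np.uint8)
    k,l,st,ce=cv2.connectedComponentsWithStats(m)
    i=1+np.argmax(st[1:,4]); print(n,st[i],ce[i])
    ct=max(cv2.findContours((l==i).astype(np.uint8),0,1)[0],key=cv2.contourArea)[:,0]
    P=onz(c,ct,.008)[:,:2]*1000; r=cv2.minAreaRect(P.astype(np.float32)); print(r)
E
```

```text
Traceback (most recent call last):
ValueError: attempt to get argmax of an empty sequence
```

View pics/top1.png

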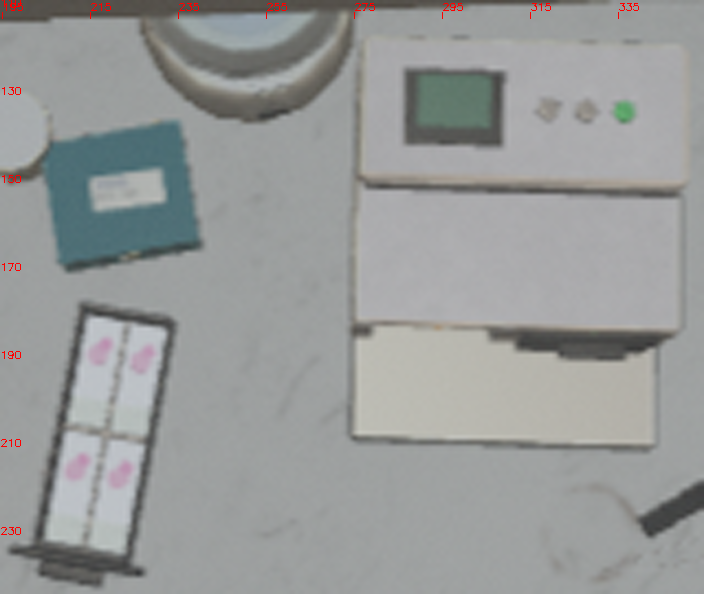

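View pics/side1.png

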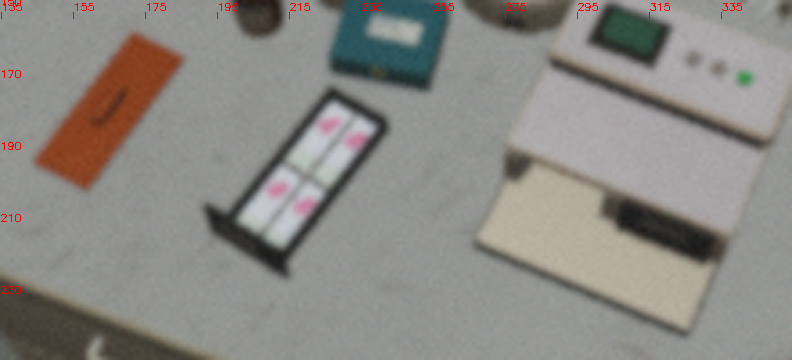

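```bash
cat >fit.py <<'E'
from h import *
from scipy.optimize import least_squares
def fit(obs,x0,free_z=True):
    # obs: list of (cam,pix(n,2),model(n,3)); pose x,y,yaw,z
    def P(p,M): 
        c,s=np.cos(p[2]),np.sin(p[2]); return np.asarray(M,float)@np.array([[c,s,0],[-s,c,0],[0,0,1]])+[p[0],p[1],p[3] if free_z else 0]
    f=lambda p:np.concatenate([(proj(c,P(p,M))-pix).ravel() for c,pix,M in obs])
    r=least_squares(f,list(x0)+([0] if free_z else [0]),loss="soft_l1",x_scale=[.01,.01,.1,.01]); 
    return r.x,[(proj(c,P(r.x,M))-pix).round(1).tolist() for c,pix,M in obs]
E
python3 - <<'E'
from fit import *
T,S=load("top0"),load("side0")
t=lambda L:(np.array(L,float)+.5)/4.4-.5+[195,110]
s=lambda L:(np.array(L,float)+.5)/3.6-.5+[135,150]
for fz in(True,False):
  M=np.array([[85,33,26],[85,-33,26],[-91,43,58],[-91,-43,58]])/1000
  p,r=fit([(T,t([(84,303),(174,320),(10,549),(144,573)]),M),(S,s([(332,88),(388,124),(206,206),(289,265)]),M)],(.4,.1,-.2),fz);print("tray",p*[1000,1000,57.3,1000],r)
  M=np.array([[-162.5,105,20],[-162.5,-105,20],[-92.5,105,84],[-92.5,-105,84]])/1000
  p,r=fit([(T,t([(352,438),(655,448),(354,322),(677,333)]),M),(S,s([(475,242),(690,332),(508,148),(725,235)]),M)],(.55,-.1,0),fz);print("inc",p*[1000,1000,57.3,1000],r)
for n,c,px in(("top",T,(211,148)),("side",S,(185,170))):
    hsv=cv2.cvtColor(c["img"],cv2.COLOR_RGB2HSV);print(hsv[px])
    m=((hsv[...,0]<16)&(hsv[...,1]>130)&(hsv[...,2]>60)).astype(np.uint8)
    k,l,st,ce=cv2.connectedComponentsWithStats(m)
    i=l[px]; print(n,st[i],ce[i])
    ct=max(cv2.findContours((l==i).astype(np.uint8),0,1)[0],key=cv2.contourArea)[:,0]
    P=onz(c,ct,.008)[:,:2]*1000; print(cv2.minAreaRect(P.astype(np.float32)),onz(c,ce[i],.008)*1000,cv2.boxPoints(cv2.minAreaRect(ct.astype(np.float32))).tolist())
E
```

```text
tray [510.53714622  61.53982615 -10.84698573  -9.78049145] [[[-0.7, -0.3], [0.2, -0.7], [0.3, 0.7], [-0.9, 0.3]], [[0.4, 0.6], [1.0, -0.3], [0.3, 1.6], [-0.7, -1.3]]]
inc [ 658.40506351 -214.5133648    -3.17081279   -5.08366257] [[[-1.7, -0.1], [0.3, -0.2], [-0.8, -0.2], [0.4, -0.6]], [[-0.9, 0.3], [0.8, 1.2], [-0.6, -0.5], [2.2, 0.9]]]
tray [508.41803688  59.74893022 -10.81804933   0.        ] [[[-0.6, -0.2], [0.6, -0.5], [0.4, 1.4], [-0.5, 1.0]], [[0.4, -0.2], [1.1, -1.0], [0.1, 1.0], [-0.7, -1.8]]]
inc [ 657.26900379 -214.13220501   -3.13912993    0.        ] [[[-1.7, 0.2], [0.6, 0.0], [-0.8, -0.1], [0.7, -0.5]], [[-1.1, -0.1], [0.8, 0.9], [-0.7, -1.0], [2.3, 0.5]]]
[ 10 128 151]
top [     0      0    512    384 196592] [255.5075232  191.50096138]
((588.8005981445312, -20.2552490234375), (1670.1195068359375, 1201.1734619140625), 87.52478790283203) [[557.20169276 -49.8787991    8.        ]] [[-1.1725993778939105e-14, 0.0], [511.0, 0.0], [511.0, 383.0], [0.0, 383.0]]
[  9 180 132]
side [146 160  39  42 679] [164.87776141 180.30044183]
((507.5149841308594, 269.3894348144531), (57.90568923950195, 158.3467559814453), 83.15676879882812) [[505.47133526 269.26526556   8.        ]] [[144.89991760253906, 194.18511962890625], [172.3578338623047, 157.11691284179688], [184.7457733154297, 166.29318237304688], [157.28785705566406, 203.36138916015625]]
```

```bash
cat >edge.py <<'E'
from fit import *
def chan(c,k):
    im=c["img"].astype(np.float32)
    if k=="sat": g=im[...,0]-im[...,2]
    else: g=im.mean(2)
    return cv2.GaussianBlur(g,(0,0),.7)
def rt(p,M):
    c,s=np.cos(p[2]),np.sin(p[2]); return np.asarray(M,float)@np.array([[c,s,0],[-s,c,0],[0,0,1]])+[p[0],p[1],p[3]]
def efit(obs,p0,fixz=True,R=3.,it=12,n=25,full=False):
    """obs: (cam,chan,[(A,B,sign)]) in m; sign +1: image brighter on the left-normal side (0=any)"""
    p=np.array(list(p0)+[0.]*(4-len(p0)),float); o=np.arange(-R,R+.01,.1)
    G=[chan(c,k) for c,k,_ in obs]
    for i in range(it):
        J=[];
        for (c,k,E),g in zip(obs,G):
            for A,B,ins in E:
                w=np.linspace(.06,.94,n)[:,None]; M=np.asarray(A)*(1-w)+np.asarray(B)*w
                q=proj(c,rt(p,M)); d=q[-1]-q[0]; d/=np.linalg.norm(d); nn=np.array([-d[1],d[0]])
                S=q[:,None]+o[None,:,None]*nn
                pr=cv2.remap(g,S[...,0].astype(np.float32),S[...,1].astype(np.float32),cv2.INTER_CUBIC)
                gr=np.gradient(pr,axis=1)*(ins if ins else 1); gr=np.abs(gr) if not ins else gr
                j=gr.argmax(1); ok=(j>1)&(j<len(o)-2)&(gr.max(1)>.15)
                J.append((c,M[ok],nn,(q[ok]+o[j[ok]][:,None]*nn),ins))
        f=lambda x:np.concatenate([(proj(c,rt(x if not fixz else [*x[:3],p[3]],M))-t)@nn for c,M,nn,t,_ in J if len(M)])
        r=least_squares(f,p,loss="soft_l1",f_scale=.3,x_scale=[.01,.01,.1,.01]); p=r.x
        R=max(1.5,R*.85); o=np.arange(-R,R+.01,.1)
    return p,[(len(M),round(float(np.median(((proj(c,rt(p,M))-t)@nn))),2) if len(M) else None) for c,M,nn,t,_ in J]
def mm(p): return (p*[1000,1000,57.2958,1000]).round(2)
a,b=.0825,.0315
def rect(x0,x1,y,z): 
    P=[(x0,y,z),(x1,y,z),(x1,-y,z),(x0,-y,z)]; return [(P[i],P[(i+1)%4],0) for i in range(4)]
E
python3 - <<'E'
from edge import *
T,S=load("top0"),load("side0")
for c in(T,S): print("cam",-c["R"].T@c["t"])
L=rect(-a,a,b,.008)
for ob in([(T,"sat",L),(S,"sat",L)],[(T,"sat",L)],[(S,"sat",L)]):
    p,r=efit(ob,(.506,.269,-.1)); print("lid",mm(p),r)
p,r=efit([(T,"sat",L),(S,"sat",L)],(.506,.269,-.1),fixz=False); print("lid freez",mm(p),r)
tr=[((.085,.033,.026),(.085,-.033,.026),0),((-.085,.033,.026),(.085,.033,.026),0)]
pl=[((-.091,.043,.058),(-.091,.022,.058),0),((-.091,-.022,.058),(-.091,-.043,.058),0)]
for ob in([(T,"g",tr+pl),(S,"g",tr+pl)],[(T,"g",tr+pl)],[(S,"g",tr+pl)]):
    p,r=efit(ob,(.509,.060,-.189)); print("tray",mm(p),r)
p,r=efit([(T,"g",tr+pl),(S,"g",tr+pl)],(.509,.060,-.189),fixz=False); print("tray freez",mm(p),r)
ic=[((-.1625,.105,.02),(-.1625,-.105,.02),0),((-.0925,.105,.084),(-.0925,-.105,.084),0)]
icT=ic+[((-.1625,.105,.02),(-.10,.105,.02),0)]
icS=ic+[((-.1625,-.105,.02),(-.11,-.105,.02),0),((-.1625,.105,.02),(-.10,.105,.02),0)]
for ob in([(T,"g",icT),(S,"g",icS)],[(T,"g",icT+icS[2:3])],[(S,"g",icS)]):
    p,r=efit(ob,(.657,-.214,-.055)); print("inc",mm(p),r)
p,r=efit([(T,"g",icT),(S,"g",icS)],(.657,-.214,-.055),fixz=False); print("inc freez",mm(p),r)
E
```

```text
cam [ 0.41104345 -0.0626595   1.1008    ]
cam [-0.00754224 -0.28453722  1.19602271]
lid [507.18 267.45  -6.95   0.  ] [(25, -0.33), (25, -0.23), (25, 0.23), (25, -0.16), (25, 0.22), (25, -0.24), (20, -0.36), (25, -0.37)]
lid [506.98 266.64  -6.99   0.  ] [(25, -0.2), (25, -0.26), (25, -0.12), (25, -0.17)]
lid [507.89 269.    -7.31   0.  ] [(25, -0.15), (25, -0.33), (25, -0.41), (25, -0.3)]
lid freez [507.03 266.82  -7.05   1.74] [(25, -0.35), (25, -0.18), (25, 0.05), (25, -0.21), (25, 0.19), (25, -0.28), (19, -0.57), (25, -0.25)]
tray [508.03  55.07 -11.78   0.  ] [(25, -0.28), (25, 0.11), (25, -0.19), (25, -0.02), (23, -0.17), (25, -0.15), (18, 0.92), (21, 0.79)]
tray [507.43  55.13 -11.61   0.  ] [(25, -0.09), (25, -0.0), (25, -0.01), (25, 0.12)]
tray [511.98  53.85 -12.04   0.  ] [(17, -0.97), (24, -0.02), (25, 0.18), (23, 0.34)]
tray freez [507.67  54.57 -11.66   1.69] [(25, -0.27), (25, 0.14), (25, -0.14), (25, 0.03), (24, -0.48), (25, -0.18), (17, 0.94), (21, 0.81)]
inc [ 658.57 -220.79   -3.73    0.  ] [(25, 0.32), (24, -0.64), (25, -0.44), (25, 0.59), (21, -0.36), (10, 1.19), (25, 0.14)]
inc [ 658.56 -214.89   -4.01    0.  ] [(25, 0.51), (23, -0.52), (25, -0.5), (24, 0.51)]
inc [ 658.78 -220.8    -4.96    0.  ] [(25, 0.26), (23, -0.65), (25, 0.62), (25, -0.71)]
inc freez [ 6.5832e+02 -2.2105e+02 -3.8400e+00  3.0000e-02] [(25, 0.36), (23, -0.55), (25, -0.4), (25, 0.7), (24, -0.41), (11, 1.21), (25, 0.23)]
```

```bash
python3 - <<'E'
from edge import *
T,S=load("top0"),load("side0")
tr=[((.085,.033,.026),(.085,-.033,.026),-1),((-.080,.033,.026),(.085,.033,.026),-1)]
plT=[((-.091,.043,.058),(-.091,.024,.058),1),((-.091,-.024,.058),(-.091,-.043,.058),1)]
plS=[((-.085,.043,.058),(-.085,.033,.058),-1),((-.091,.043,.0015),(-.091,-.043,.0015),1)]
trS=tr+[((.085,-.033,.003),(-.080,-.033,.003),-1)]
for ob in([(T,"g",tr+plT),(S,"g",trS+plS)],[(T,"g",tr+plT)],[(S,"g",trS+plS)]):
    p,r=efit(ob,(.508,.0595,-.189),R=2.5); print("tray",mm(p),r)
p,r=efit([(T,"g",tr+plT),(S,"g",tr+plS)],(.508,.0595,-.189),fixz=False,R=2.5); print("tray freez",mm(p),r)
fr=[((-.1625,.105,.02),(-.1625,-.105,.02),-1)]
sd=[((-.1625,.105,.02),(-.10,.105,.02),1),((-.11,-.105,.02),(-.1625,-.105,.02),1)]
rs=[((-.05,.105,.084),(-.0925,.105,.084),0),((-.0925,-.105,.084),(-.05,-.105,.084),0)]
for nm,e in(("ledge",fr+sd),("all",fr+sd+rs)):
  for ob in([(T,"g",e),(S,"g",e)],[(T,"g",e)],[(S,"g",e)]):
    p,r=efit(ob,(.657,-.214,-.055),R=3); print(nm,mm(p),r)
E
```

```text
tray [509.4   64.23 -11.35   0.  ] [(25, -0.15), (25, -0.5), (25, 0.08), (25, -0.1), (25, -0.05), (25, 0.26), (25, -0.22), (25, -0.23), (25, 0.61)]
tray [509.    62.56 -11.72   0.  ] [(25, -0.09), (25, -0.01), (25, 0.07), (25, 0.11)]
tray [510.13  65.02 -11.07   0.  ] [(25, -0.07), (25, -0.01), (25, 0.07), (25, -0.24), (25, 0.42)]
tray freez [509.    63.08 -11.25   2.13] [(25, -0.1), (25, -0.31), (25, 0.14), (25, 0.05), (25, -0.2), (25, 0.37), (25, -0.28), (25, 0.21)]
ledge [ 659.76 -219.76   -3.08    0.  ] [(25, -0.16), (25, -0.23), (0, None), (25, 0.14), (25, 0.28), (0, None)]
ledge [ 660.13 -211.75   -3.4     0.  ] [(25, 0.01), (3, 0.61), (25, 0.02)]
ledge [ 660.22 -219.06   -3.17    0.  ] [(25, -0.03), (25, 0.01), (0, None)]
all [ 660.12 -214.37   -4.07    0.  ] [(25, -0.1), (3, 0.99), (25, -0.29), (14, 1.22), (25, -0.12), (25, 0.4), (7, -1.31), (6, -1.24), (25, 0.52), (23, 0.68)]
all [ 659.67 -215.89   -4.86    0.  ] [(25, -0.0), (4, 0.7), (25, -0.2), (17, 1.19), (24, 0.01)]
all [ 658.84 -215.42   -6.56    0.  ] [(22, -0.05), (0, None), (25, -0.34), (21, 0.79), (25, 0.15)]
```

```bash
python3 -m handwheel '{"gripper":[1,1,1,1,1,1,1,1],"slide":[[0,0,0],[-28,-15,0],[-28,-15,0],[-28,-15,0],[-28,-15,0],[-28,-15,0],[-28,-15,0],[-28,-15,0]],"yaw":[-0.1,0,0,0,0,0,0,0]}' 40; python3 -m handwheel '{"gripper":[1,1,1,1,1,1,1,1],"slide":[[-28,-15,0],[-28,-15,0],[-28,-15,0],[-28,-15,0],[-28,-15,0],[-28,-15,0],[-28,-15,0],[0,0,0]],"yaw":[0,0,0,0,0,0,0,0]}'
cat >go.py <<'E'
# usage: go.py x y yaw(deg) [z]: remaining move in tool axes (mm, rad)
import sys,numpy as np
from scipy.spatial.transform import Rotation as R
from workcell import sensors
o=sensors.get_obs(); a=list(map(float,sys.argv[1:]))
Ro=R.from_euler("xyz",o["tcp_rot"],degrees=True)
dy=(a[2]-o["tcp_rot"][2]+90)%180-90
Rt=R.from_euler("xyz",[180,0,o["tcp_rot"][2]+dy],degrees=True)
z=a[3] if len(a)>3 else o["ee_pos"][2]*1000
d=np.array([a[0],a[1],z])-o["ee_pos"]*1000
print("t",o["time"],"pos",(o["ee_pos"]*1000).round(1),"rot",o["tcp_rot"].round(2),"F",o["wrist_force"].round(1),"open",round(o["opening"]*1000,1),"gf",round(o["grasp_force"],1))
print("yaw rad %.4f"%(-np.radians(dy)),"slide AFTER turn",Rt.inv().apply(d).round(1),"now-axes",Ro.inv().apply(d).round(1))
E
python3 go.py 507 267 -7.1
```

```text
time: 0.77
ee_pos: [0.3046, 0.4067, 0.231]
tcp_rot: [-180.0, -0.0, 172.9]
wrist_force: [-0.3, 0.1, -0.3]
opening: 0.0852
grasp_force: 0.0
time: 1.43
ee_pos: [0.4884, 0.2765, 0.2301]
tcp_rot: [-179.9, -0.0, 172.7]
wrist_force: [0.9, 0.8, -0.1]
opening: 0.0854
grasp_force: 0.0
t 1.4333 pos [488.4 276.5 230.1] rot [-1.7991e+02 -1.0000e-02  1.7269e+02] F [ 0.9  0.8 -0.1] open 85.4 gf 0.0
yaw rad -0.0036 slide AFTER turn [-19.6  -7.1  -0. ] now-axes [-19.7  -7.    0. ]
```

```bash
python3 -m handwheel '{"gripper":[1,1,1,1,1,1,0,0],"slide":[[-10,-3.5,30],[-9.7,-3.5,35],[0,0,35],[0,0,35],[0,0,30],[0,0,20],[0,0,0],[0,0,0]],"yaw":[-0.0036,0,0,0,0,0,0,0]}' >/dev/null; python3 go.py 507 267 -7.1 11
python3 - <<'E'
from workcell import camera
from edge import *
for n in("top","side"):
    c=camera(n); np.savez(n+"2.npz",**c)
a=cv2.resize(load("top2")["img"][170:260,110:210,::-1],(400,360),interpolation=2); b=cv2.resize(load("side2")["img"][140:230,120:220,::-1],(400,360),interpolation=2)
cv2.imwrite("pics/lid2.png",np.hstack([a,b]))
E
```

```text
t 2.1 pos [503.  269.8  45.6] rot [-1.7992e+02 -1.1000e-01  1.7312e+02] F [ 0.2 -1.   0.6] open 64.2 gf 0.0
yaw rad 0.0038 slide AFTER turn [-4.3 -2.3 34.6] now-axes [-4.4 -2.3 34.6]
```

View pics/lid2.png

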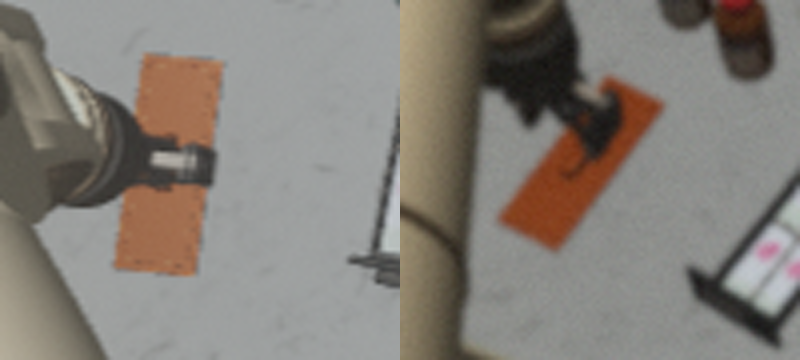

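```bash
python3 -m handwheel '{"gripper":[0,0,0,0],"slide":[[-4.3,-2.3,10],[0,0,12],[0,0,7],[0,0,0]],"yaw":[0,0,0,0]}' >/dev/null; python3 go.py 507 267 -7.1 11
```

```text
t 2.5333 pos [506.9 266.7  15.1] rot [-1.799e+02 -1.400e-01  1.731e+02] F [-0.3  0.9 -0.1] open 42.8 gf 0.0
yaw rad 0.0035 slide AFTER turn [-0.1  0.3  4.1] now-axes [-0.1  0.3  4.1]
```

```bash
python3 -m handwheel '{"gripper":[0,-1,-1,-1,-1,-1,-1,-1],"slide":[[0,0,4],[0,0,0],[0,0,0],[0,0,0],[0,0,0],[0,0,0],[0,0,0],[0,0,0]],"yaw":[0,0,0,0,0,0,0,0]}' 40; python3 go.py 507 267 -7.1 11
```

```text
time: 3.2
ee_pos: [0.5081, 0.2675, 0.0137]
tcp_rot: [180.0, 0.0, 173.1]
wrist_force: [-0.6, 0.7, 2.9]
opening: 0.0103
grasp_force: 41.5
t 3.2 pos [508.1 267.5  13.7] rot [1.7997e+02 3.0000e-02 1.7312e+02] F [-0.6  0.7  2.9] open 10.3 gf 41.5
yaw rad 0.0038 slide AFTER turn [ 1.  -0.6  2.7] now-axes [ 1.  -0.6  2.7]
```

```bash
python3 -m handwheel '{"gripper":[-1,-1,-1,-1],"slide":[[0,0,-10],[0,0,-25],[0,0,-30],[0,0,0]],"yaw":[0,0,0,0.075]}'; python3 go.py 510 63.4 -11.2
```

```text
time: 3.53
ee_pos: [0.5099, 0.2684, 0.0847]
tcp_rot: [179.7, 0.3, 168.9]
wrist_force: [0.5, 1.4, 0.1]
opening: 0.0102
grasp_force: 41.1
t 3.5333 pos [509.9 268.4  84.7] rot [179.74   0.32 168.87] F [0.5 1.4 0.1] open 10.2 gf 41.1
yaw rad 0.0012 slide AFTER turn [ -40. -201.   -0.] now-axes [ -39.7 -201.1   -0.7]
```

```bash
python3 -m handwheel '{"gripper":[-1,-1,-1,-1,-1,-1,-1,-1],"slide":[[-5,-25,0],[-6,-30,0],[-6,-32,0],[-6,-32,0],[-6,-32,0],[-6,-30,0],[-5,-20,0],[0,0,0]],"yaw":[0,0,0,0,0,0,0,0]}' >/dev/null;python3 -m handwheel '{"gripper":[-1,-1],"slide":[[0,0,0],[0,0,0]],"yaw":[0,0]}' >/dev/null; python3 go.py 510 63.4 -11.2
cat >look.py <<'E'
import sys
from workcell import camera,sensors
from edge import *
k=sys.argv[1]; z=float(sys.argv[2])
for n in("top","side"):
    c=camera(n); np.savez(n+k+".npz",**c)
T,S=load("top"+k),load("side"+k); x0=list(map(float,sys.argv[3:6])); x0=[x0[0]/1e3,x0[1]/1e3,np.radians(x0[2]),z/1e3]
L=rect(-a,a,b,.008)
for ob in([(T,"sat",L)],[(S,"sat",L)],[(T,"sat",L),(S,"sat",L)]):
    p,r=efit(ob,x0); print("lid",mm(p),r)
print("lid fz",mm(efit([(T,"sat",L),(S,"sat",L)],x0,fixz=False)[0]))
h=lambda n,c: cv2.resize(load(n+k)["img"][c[1]:c[1]+90,c[0]:c[0]+100,::-1],(400,360),interpolation=2)
cv2.imwrite(f"pics/l{k}.png",np.hstack([h("top",(180,160)),h("side",(180,150))]))
E
python3 look.py 3 71 510 63.4 -11.2
```

```text
t 4.3667 pos [508.1  62.6  78.7] rot [1.7998e+02 1.0000e-02 1.6880e+02] F [ 0.3 -0.1 -0.4] open 10.6 gf 41.1
yaw rad -0.0001 slide AFTER turn [-1.7  1.1  0. ] now-axes [-1.7  1.1  0. ]
lid [506.23  61.44 -11.25  71.  ] [(6, -0.24), (17, 0.05), (22, -0.01), (2, -0.05)]
lid [505.75  62.93 -11.69  71.  ] [(19, -0.26), (25, -0.15), (23, -0.28), (25, -0.15)]
lid [505.99  62.47 -11.26  71.  ] [(7, 0.37), (15, 0.14), (22, 0.29), (1, -0.32), (19, -0.12), (23, -0.48), (23, -0.36), (25, -0.15)]
lid fz [506.12  62.35 -11.5   71.3 ]
```

View pics/l3.png

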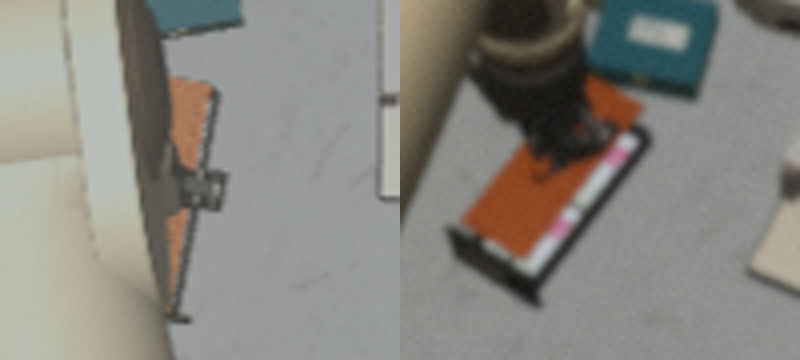

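```bash
python3 go.py 510 63.4 -11.2; python3 look.py 4 65.5 508 62 -11.2
```

```text
t 4.4667 pos [508.1  63.2  78.5] rot [179.99  -0.   168.87] F [ 0.2  0.4 -1.5] open 10.4 gf 41.1
yaw rad 0.0013 slide AFTER turn [-1.8  0.6  0. ] now-axes [-1.8  0.6  0. ]
lid [507.27  62.53 -11.13  65.5 ] [(7, -0.49), (15, -0.01), (21, -0.1), (2, 0.05)]
lid [508.12  64.71 -11.73  65.5 ] [(17, -0.31), (25, -0.07), (23, -0.27), (25, -0.04)]
lid [507.83  63.75 -11.44  65.5 ] [(5, -0.88), (14, -0.17), (22, 0.25), (1, -0.13), (18, -0.11), (25, -0.08), (23, -0.52), (25, -0.13)]
lid fz [506.38  62.92 -11.1   69.65]
```

```bash
python3 -m handwheel '{"gripper":[-1,-1,-1,-1,-1,-1],"slide":[[-1.8,0.3,8],[0,0,12],[0,0,10],[0,0,4],[0,0,0],[0,0,0]],"yaw":[0,0,0,0,0,0]}' >/dev/null;python3 go.py 510 63.4 -11.2; python3 look.py 5 30.5 508 62 -11.2
```

```text
t 5.0667 pos [509.6  62.3  43.8] rot [-1.7998e+02 -6.0000e-02  1.6882e+02] F [-0.7  0.3 -1.1] open 10.4 gf 41.1
yaw rad 0.0003 slide AFTER turn [-0.2  1.1  0. ] now-axes [-0.2  1.1 -0. ]
lid [507.91  60.86 -10.61  30.5 ] [(7, -0.17), (17, 0.02), (23, -0.0), (1, -0.2)]
lid [510.82  63.3  -10.87  30.5 ] [(16, 0.24), (24, -0.58), (25, 0.18), (25, -0.38)]
lid [509.39  61.9  -11.98  30.5 ] [(7, -0.33), (16, -0.24), (23, 0.27), (0, None), (17, 0.17), (25, -0.38), (25, -0.22), (23, -0.83)]
lid fz [507.12  61.08 -11.15  37.1 ]
```

View pics/l5.png

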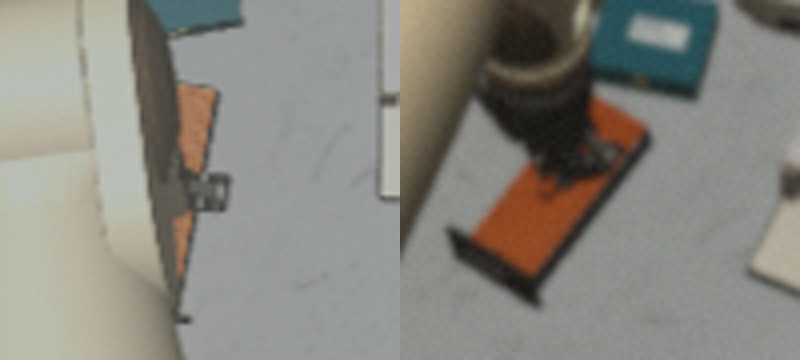

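```bash
python3 -m handwheel '{"gripper":[-1,-1,-1,-1],"slide":[[-0.8,1.3,2],[0,0,2],[0,0,1],[0,0,0]],"yaw":[0.006,0,0,0]}' ;python3 go.py 510 63.4 -11.2; python3 -m handwheel '{"gripper":[-1,-1,-1],"slide":[[0,0,1.5],[0,0,1.5],[0,0,0]],"yaw":[0,0,0]}' ; python3 go.py 510 63.4 -11.2;  python3 look.py 6 24 509 62 -11.2
```

```text
time: 5.5
ee_pos: [0.5108, 0.0635, 0.0391]
tcp_rot: [-180.0, -0.0, 168.5]
wrist_force: [-0.9, 0.4, -1.0]
opening: 0.0105
grasp_force: 41.1
t 5.5 pos [510.8  63.5  39.1] rot [-1.8000e+02 -2.0000e-02  1.6848e+02] F [-0.9  0.4 -1. ] open 10.5 gf 41.1
yaw rad -0.0057 slide AFTER turn [ 0.8 -0.2 -0. ] now-axes [ 0.8 -0.2  0. ]
time: 5.75
ee_pos: [0.5108, 0.0634, 0.0359]
tcp_rot: [-180.0, -0.0, 168.5]
wrist_force: [0.2, -0.2, -0.7]
opening: 0.0105
grasp_force: 41.1
t 5.75 pos [510.8  63.4  35.9] rot [-1.7999e+02 -2.0000e-02  1.6847e+02] F [ 0.2 -0.2 -0.7] open 10.5 gf 41.1
yaw rad -0.0058 slide AFTER turn [ 0.8 -0.2 -0. ] now-axes [ 0.7 -0.2  0. ]
lid [509.13  61.66 -10.7   24.  ] [(6, -0.38), (19, 0.02), (23, -0.04), (2, -0.21)]
lid [512.74  62.48 -12.41  24.  ] [(16, 0.08), (18, -0.98), (25, 0.04), (25, -0.37)]
lid [510.4   62.7  -12.16  24.  ] [(7, 0.65), (19, -0.16), (21, 0.35), (1, -0.24), (18, 0.09), (25, -0.56), (25, -0.24), (21, -0.84)]
lid fz [509.91  62.43 -11.94  24.91]
```

```bash
for i in 1; do python3 -m handwheel '{"gripper":[-1,-1,-1],"slide":[[0,0,1],[0,0,1],[0,0,0]],"yaw":[0,0,0]}' ; python3 go.py 510 63.4 -11.2; done; python3 -m handwheel '{"gripper":[-1,-1,-1],"slide":[[0,0,1],[0,0,1],[0,0,0]],"yaw":[0,0,0]}' ; python3 go.py 510 63.4 -11.2;
```

```text
time: 6.1
ee_pos: [0.5111, 0.0635, 0.0346]
tcp_rot: [180.0, 0.0, 168.5]
wrist_force: [-1.0, -0.9, 3.2]
opening: 0.01
grasp_force: 41.5
t 6.1 pos [511.1  63.5  34.6] rot [1.7999e+02 2.0000e-02 1.6848e+02] F [-1.  -0.9  3.2] open 10.0 gf 41.5
yaw rad -0.0057 slide AFTER turn [ 1.  -0.3 -0. ] now-axes [ 1.  -0.3 -0. ]
time: 6.35
ee_pos: [0.5111, 0.0635, 0.0345]
tcp_rot: [180.0, 0.1, 168.5]
wrist_force: [-9.3, -1.4, 19.7]
opening: 0.0107
grasp_force: 43.5
t 6.35 pos [511.1  63.5  34.5] rot [1.7997e+02 8.0000e-02 1.6848e+02] F [-9.3 -1.4 19.7] open 10.7 gf 43.5
yaw rad -0.0057 slide AFTER turn [ 1.1 -0.3 -0. ] now-axes [ 1.1 -0.3 -0. ]
```

```bash
python3 -m handwheel '{"gripper":[-1,-0.7,-0.3,0,0,0,0,0],"slide":[[0,0,-1.5],[0,0,0],[0,0,0],[0,0,0],[0,0,-15],[0,0,-30],[0,0,-35],[0,0,0]],"yaw":[0,0,0,0,0,0,0,0]}' ;python3 -m handwheel '{"gripper":[1,1,1,1],"slide":[[30,20,-20],[30,30,0],[30,35,0],[0,0,0]],"yaw":[0,0,0,0]}' >/dev/null; python3 go.py 510 63.4 -11.2; python3 look.py 7 21 510 63 -11.2
```

```text
time: 7.02
ee_pos: [0.5133, 0.0637, 0.1199]
tcp_rot: [179.9, 0.4, 168.5]
wrist_force: [0.7, 0.4, -0.3]
opening: 0.0427
grasp_force: 0.0
t 7.35 pos [439.7 164.7 134. ] rot [ 1.7991e+02 -3.0000e-02  1.6873e+02] F [ 0.5  0.2 -0.5] open 85.0 gf 0.0
yaw rad -0.0012 slide AFTER turn [-88.6 -85.7  -0. ] now-axes [-88.7 -85.6  -0.2]
lid [510.27  62.66 -11.7   21.  ] [(25, -0.01), (25, 0.01), (25, 0.01), (25, -0.03)]
lid [513.53  63.84 -11.77  21.  ] [(25, 0.04), (22, -0.84), (25, 0.05), (25, -0.57)]
lid [510.47  63.13 -11.58  21.  ] [(25, -0.19), (25, -0.08), (25, 0.29), (25, -0.02), (25, 0.11), (25, -0.18), (25, -0.41), (19, -0.92)]
lid fz [510.04  62.61 -11.46  23.92]
```

View pics/l7.png

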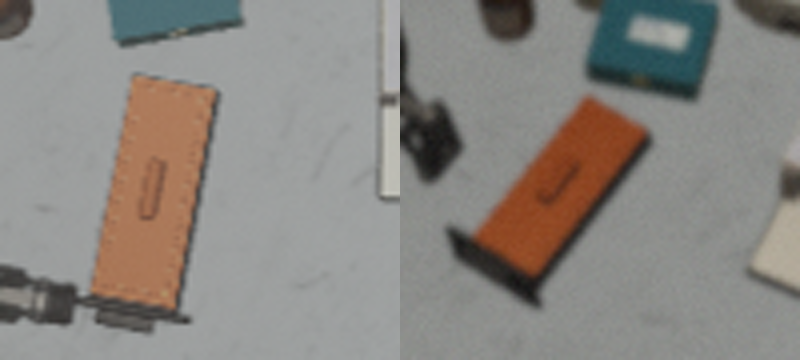

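```bash
python3 -m handwheel '{"gripper":[1,1,1,1,1,1,1,1],"slide":[[-25,-25,0],[-30,-30,0],[-33.6,-30.7,0],[0,0,30],[0,0,30],[0,0,20],[0,0,0],[0,0,0]],"yaw":[0,0,0,0,0,0,0,0]}' >/dev/null; python3 go.py 510 63.4 -11.5 -4
```

```text
t 8.1167 pos [508.9  61.2  53. ] rot [-1.7995e+02 -1.3000e-01  1.6839e+02] F [-0.5 -0.4  1. ] open 85.3 gf 0.0
yaw rad -0.0019 slide AFTER turn [-0.7  2.4 57. ] now-axes [-0.8  2.4 57. ]
```

```bash
python3 -m handwheel '{"gripper":[1,1,1,1,1,1],"slide":[[-0.7,2.2,10],[0,0,15],[0,0,15],[0,0,12],[0,0,5],[0,0,0]],"yaw":[0,0,0,0,0,0]}' ; python3 -m handwheel '{"gripper":[0.5,0,-0.2,-0.2,-0.2,-0.2,-0.2,-0.2],"slide":[[0,0,0],[0,0,0],[0,0,0],[0,0,0],[0,0,0],[0,0,0],[0,0,0],[0,0,0]],"yaw":[0,0,0,0,0,0,0,0]}' 60;  python3 go.py 510 63.4 -11.5 -4
```

```text
time: 8.62
ee_pos: [0.5101, 0.0643, -0.0038]
tcp_rot: [-180.0, -0.1, 168.5]
wrist_force: [0.7, -0.6, -0.2]
opening: 0.085
grasp_force: 0.0
time: 9.28
ee_pos: [0.5113, 0.0644, -0.0018]
tcp_rot: [180.0, 0.1, 168.5]
wrist_force: [-1.5, -0.7, 6.2]
opening: 0.0649
grasp_force: 67.6
t 9.2833 pos [511.3  64.4  -1.8] rot [1.7997e+02 1.2000e-01 1.6847e+02] F [-1.5 -0.7  6.2] open 64.9 gf 67.6
yaw rad -0.0005 slide AFTER turn [ 1.1 -1.2  2.2] now-axes [ 1.1 -1.2  2.2]
```

```bash
python3 - <<'E'
from edge import *
T,S=load("top0"),load("side0")
fr=[((-.1625,.095,.02),(-.1625,-.095,.02),-1)]
rf=[((-.0925,.1,.084),(-.0925,-.1,.084),-1)]
for n,c in(("top",T),("side",S)):
    for nm,e in(("front",fr),("roof",rf)):
        p,r=efit([(c,"g",e)],(.659,-.2145,-.055),R=2.5,n=60); print(n,nm,mm(p),r)
    g=c["img"].astype(int).mean(2)
    p=np.array([.659,-.2145,np.radians(-3.3),0])
    # profiles across left & right ledge sides / roof sides, y in mm of incubator
    G=chan(c,"g")
    for nm,xs,z in(("ledge",(-.155,-.115),.02),("roof",(-.088,-.05),.084)):
      for s in(1,-1):
        ys=np.arange(.092,.118,.001)*s
        P=np.array([[rt(p,[[x,y,z]])[0] for y in ys] for x in np.linspace(*xs,15)])
        q=np.array([proj(c,k) for k in P]); pr=cv2.remap(G,q[...,0].astype(np.float32),q[...,1].astype(np.float32),1).mean(0)
        print(n,nm,s*92,"->",pr[::2].round().astype(int))
def crop(c,x0,y0,w,h,s):
    im=cv2.resize(c["img"][y0:y0+h,x0:x0+w,::-1],None,fx=s,fy=s,interpolation=cv2.INTER_CUBIC)
    p=np.array([.659,-.2145,np.radians(-3.3),0])
    for L in([[-.1625,.105,.02],[-.0925,.105,.02]],[[-.1625,-.105,.02],[-.0925,-.105,.02]],[[-.1625,.105,.02],[-.1625,-.105,.02]],[[-.0925,.105,.084],[-.0925,-.105,.084]],[[-.0925,.09,.07],[-.0925,.09,.02],[-.0925,.01,.02],[-.0925,.01,.07]],[[-.0985,-.007,.078],[-.0985,-.093,.078]]):
        q=((proj(c,rt(p,np.array(L)))-[x0,y0]+.5)*s-.5)
        cv2.polylines(im,[np.round(q*16).astype(np.int32)],False,(0,200,0),1,cv2.LINE_AA,4)
    return im
A=crop(T,270,175,80,40,10);B=crop(S,262,182,80,62,9.9)
B=cv2.resize(B,(0,0),fx=.33,fy=.33) if 0 else crop(S,262,182,80,65,6)
A=crop(T,270,175,80,40,8)
m=np.zeros((600,800,3),np.uint8); m[:min(A.shape[0],210),:A.shape[1]]=A[60:270]; m[210:600,:B.shape[1]]=B[:390]
cv2.imwrite("pics/inc.png",m)
E
```

```text
Traceback (most recent call last):
  File "edge.py", line 25, in efit
    r=least_squares(f,p,loss="soft_l1",f_scale=.3,x_scale=[.01,.01,.1,.01]); p=r.x
  File "edge.py", line 24, in <lambda>
    f=lambda x:np.concatenate([(proj(c,rt(x if not fixz else [*x[:3],p[3]],M))-t)@nn for c,M,nn,t,_ in J if len(M)])
               ~~~~~~~~~~~~~~^^^^^^^^^^^^^^^^^^^^^^^^^^^^^^^^^^^^^^^^^^^^^^^^^^^^^^^^^^^^^^^^^^^^^^^^^^^^^^^^^^^^^^^
ValueError: need at least one array to concatenate
```

```bash
sed -i 's/for c,M,nn,t,_ in J if len(M)\])/for c,M,nn,t,_ in J if len(M)]+[(np.asarray(x)-pr0)*[10,10,1,10]])/; s/    G=\[chan/    pr0=p.copy()\n    G=[chan/' edge.py
cat > inc.py <<'E'
from edge import *
T,S=load("top0"),load("side0")
fr=[((-.1625,.095,.02),(-.1625,-.095,.02),-1)]
rf=[((-.0925,.1,.084),(-.0925,-.1,.084),-1)]
for n,c in(("top",T),("side",S)):
    for nm,e in(("front",fr),("roof",rf)):
        p,r=efit([(c,"g",e)],(.659,-.2145,-.055),R=2.5,n=60); print(n,nm,mm(p),r)
    p=np.array([.659,-.2145,np.radians(-3.3),0])
    G=chan(c,"g")
    for nm,xs,z in(("ledge",(-.155,-.115),.02),("roof",(-.088,-.05),.084)):
      for s in(1,-1):
        ys=np.arange(.092,.118,.001)*s
        P=np.array([[rt(p,[[x,y,z]])[0] for y in ys] for x in np.linspace(*xs,15)])
        q=np.array([proj(c,k) for k in P]); pr=cv2.remap(G,q[...,0].astype(np.float32),q[...,1].astype(np.float32),1).mean(0)
        print(n,nm,s*92,"->",pr[::2].round().astype(int))
def crop(c,x0,y0,w,h,s):
    im=cv2.resize(c["img"][y0:y0+h,x0:x0+w,::-1],None,fx=s,fy=s,interpolation=cv2.INTER_CUBIC)
    p=np.array([.659,-.2145,np.radians(-3.3),0])
    for L in([[-.1625,.105,.02],[-.0925,.105,.02]],[[-.1625,-.105,.02],[-.0925,-.105,.02]],[[-.1625,.105,.02],[-.1625,-.105,.02]],[[-.0925,.105,.084],[-.0925,-.105,.084]],[[-.0925,.09,.07],[-.0925,.09,.02],[-.0925,.01,.02],[-.0925,.01,.07]],[[-.0985,-.007,.078],[-.0985,-.093,.078]]):
        q=((proj(c,rt(p,np.array(L)))-[x0,y0]+.5)*s-.5)
        cv2.polylines(im,[np.round(q*16).astype(np.int32)],False,(0,200,0),1,cv2.LINE_AA,4)
    return im
A=crop(T,270,178,80,36,8);B=crop(S,262,182,80,62,7)
m=np.zeros((600,800,3),np.uint8); m[:210,:640]=A[60:270]; m[210:600,:560]=B[40:430]
cv2.imwrite("pics/inc.png",m)
E
python3 inc.py
```

```text
top front [ 659.93 -214.55   -3.38    0.  ] [(60, -0.03)]
top roof [ 657.4  -214.37   -4.62    0.  ] [(60, -0.02)]
top ledge 92 -> [185 183 178 162 148 140 145 151 156 157 157 158 158]
top ledge -92 -> [174 174 174 173 169 162 156 154 157 159 160 161 161]
top roof 92 -> [174 174 173 173 168 158 148 145 150 155 158 158 158]
top roof -92 -> [171 171 171 171 169 166 159 153 152 156 158 159 159]
side front [ 660.29 -214.6    -3.4     0.  ] [(60, -0.01)]
side roof [ 657.11 -214.35   -5.03    0.  ] [(60, 0.01)]
side ledge 92 -> [172 171 168 163 155 148 143 141 142 144 145 146 147]
side ledge -92 -> [165 161 154 145 137 134 135 140 145 148 149 150 150]
side roof 92 -> [170 170 169 168 166 163 159 155 151 149 148 148 148]
side roof -92 -> [165 165 164 161 158 153 149 146 146 147 148 148 148]
```

View pics/inc.png

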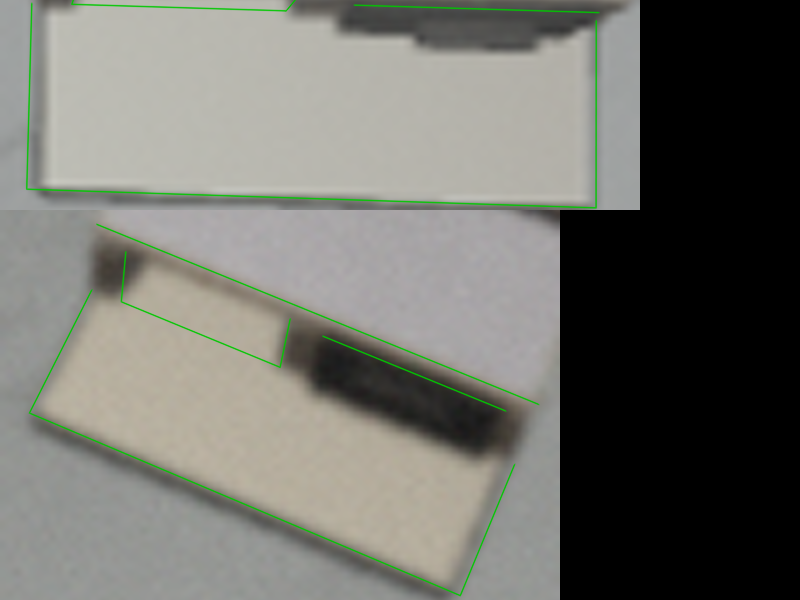

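```bash
python3 -m handwheel '{"gripper":[-0.2,-0.2,-0.2,-0.2,-0.2,-0.2,-0.2],"slide":[[0,0,-4],[0,0,-8],[0,0,-12],[0,0,-12],[0,0,-9],[0,0,-3],[0,0,0]],"yaw":[0,0,0,0,0,0,0]}' ; python3 go.py 451 -152 -3.4 45
```

```text
time: 9.87
ee_pos: [0.5112, 0.0644, 0.0462]
tcp_rot: [180.0, 0.1, 168.5]
wrist_force: [0.9, -0.6, -5.3]
opening: 0.0646
grasp_force: 67.5
t 9.8667 pos [511.2  64.4  46.2] rot [1.7996e+02 1.2000e-01 1.6848e+02] F [ 0.9 -0.6 -5.3] open 64.6 gf 67.5
yaw rad -0.1418 slide AFTER turn [  47.3 -219.6    1.2] now-axes [  15.8 -224.1    1.1]
```

```bash
python3 -m handwheel '{"gripper":[-0.2,-0.2,-0.2,-0.2,-0.2,-0.2,-0.2,-0.2],"slide":[[0,0,0],[0,0,0],[0,0,0],[0,0,0],[2,-8,0],[3,-15,0],[4,-20,0],[5,-23,0]],"yaw":[-0.02,-0.05,-0.05,-0.022,0,0,0,0]}' >/dev/null;  python3 -m handwheel '{"gripper":[-0.2,-0.2,-0.2,-0.2,-0.2,-0.2,-0.2,-0.2],"slide":[[6,-25,0],[6,-25,0],[6,-25,0],[5,-24,0],[4,-20,0],[3,-16,0],[2,-10,0],[0,0,0]],"yaw":[0,0,0,0,0,0,0,0]}' ; python3 -m handwheel '{"gripper":[-0.2,-0.2],"slide":[[0,0,0],[0,0,0]],"yaw":[0,0]}' >/dev/null; python3 go.py 451 -152 -3.4 45
cat >cov.py <<'E'
import sys
from workcell import camera,sensors
from edge import *
k=sys.argv[1]; z=float(sys.argv[2]); x0=list(map(float,sys.argv[3:6])); x0=[x0[0]/1e3,x0[1]/1e3,np.radians(x0[2]),z/1e3]
for n in("top","side"):
    c=camera(n); np.savez(n+k+".npz",**c)
T,S=load("top"+k),load("side"+k)
L=rect(-a,a,b,.029)
pl=[((-.091,.043,.058),(-.091,.024,.058),1),((-.091,-.024,.058),(-.091,-.043,.058),1)]
plS=[((-.091,.043,.0015),(-.091,-.043,.0015),1)]
for nm,ob in(("top lid",[(T,"sat",L)]),("side lid",[(S,"sat",L[:2]+L[2:3])]),("top plate",[(T,"g",pl)]),("side plate",[(S,"g",plS)])):
    p,r=efit(ob,x0); print(nm,mm(p),r)
h=lambda n,c: cv2.resize(load(n+k)["img"][c[1]:c[1]+110,c[0]:c[0]+120,::-1],(400,366),interpolation=2)
cv2.imwrite(f"pics/c{k}.png",np.hstack([h("top",(245,150)),h("side",(240,150))]))
E
python3 cov.py 8 47 451 -152 -3.4
```

```text
time: 11.2
ee_pos: [0.4513, -0.1453, 0.0446]
tcp_rot: [-180.0, -0.0, 176.4]
wrist_force: [0.5, -0.0, -4.0]
opening: 0.0651
grasp_force: 67.7
t 11.3667 pos [ 452.  -143.2   44.7] rot [ 1.7998e+02 -1.0000e-02  1.7660e+02] F [ 1.  -0.1 -4.9] open 65.2 gf 67.7
yaw rad -0.0000 slide AFTER turn [ 0.5 -8.9 -0.3] now-axes [ 0.5 -8.9 -0.3]
top lid [ 449.01 -159.69    4.91   47.  ] [(11, 0.17), (17, -0.01), (4, 0.25), (0, None)]
side lid [ 451.8  -140.41   -2.21   47.  ] [(20, 0.0), (11, -0.17), (24, 0.0)]
top plate [ 451.  -152.    -3.4   47. ] [(0, None), (0, None)]
side plate [ 451.49 -152.02   -3.13   47.  ] [(25, 0.0)]
```

```bash
python3 -m handwheel '{"gripper":[-0.2,-0.2,-0.2,-0.2,-0.2,-0.2,-0.2],"slide":[[0,-4,3],[0,-4.6,6],[0,0,7],[0,0,4],[0,0,2],[0,0,0],[0,0,0]],"yaw":[0,0,0,0,0,0,0]}'; python3 go.py 510.7 -155.5 -3.4 22
```

```text
time: 12.05
ee_pos: [0.4514, -0.1521, 0.0226]
tcp_rot: [180.0, -0.0, 176.6]
wrist_force: [0.4, -0.1, -4.7]
opening: 0.0651
grasp_force: 67.7
t 12.05 pos [ 451.4 -152.1   22.6] rot [ 1.7999e+02 -2.0000e-02  1.7661e+02] F [ 0.4 -0.1 -4.7] open 65.1 gf 67.7
yaw rad 0.0002 slide AFTER turn [-59.4   0.1   0.6] now-axes [-59.4   0.1   0.6]
```

```bash
python3 -m handwheel '{"gripper":[-0.2,-0.2,-0.2,-0.2,-0.2,-0.2,-0.2,-0.2],"slide":[[-5,0,0],[-10,0,0],[-10,0,0],[-8,0,0],[-5,0,0],[-4,0,0],[-2,0,0],[0,0,0]],"yaw":[0,0,0,0,0,0,0,0]}'; python3 go.py 510.7 -155.5 -3.4 22;python3 cov.py 9 25 496 -154.5 -3.4
```

```text
time: 12.72
ee_pos: [0.4957, -0.1548, 0.0226]
tcp_rot: [180.0, -0.0, 176.6]
wrist_force: [-1.6, 0.5, -4.1]
opening: 0.0649
grasp_force: 67.7
t 12.7167 pos [ 495.7 -154.8   22.6] rot [ 1.8000e+02 -2.0000e-02  1.7662e+02] F [-1.6  0.5 -4.1] open 64.9 gf 67.7
yaw rad 0.0003 slide AFTER turn [-15.    0.2   0.6] now-axes [-15.    0.1   0.6]
top lid [ 506.91 -149.7   -18.03   25.  ] [(25, 0.02), (11, 0.06), (5, 0.27), (0, None)]
side lid [ 493.18 -152.8    -2.66   25.  ] [(17, 0.1), (19, 0.0), (22, 0.02)]
top plate [ 493.6  -163.09   73.98   25.  ] [(25, -0.07), (25, 0.01)]
side plate [ 495.72 -154.49   -3.72   25.  ] [(25, -0.03)]
```

View pics/c9.png

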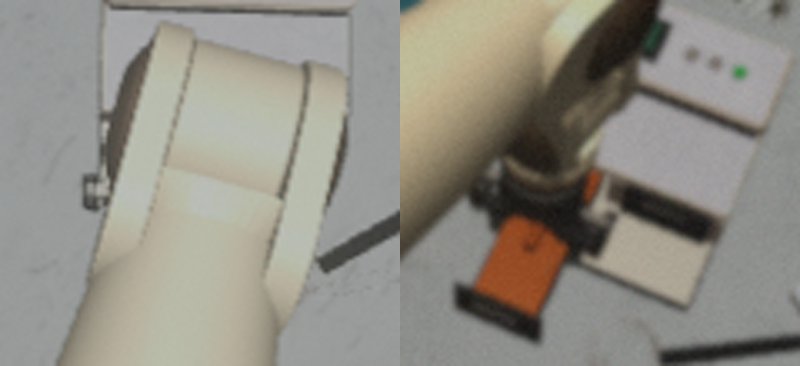

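```bash
python3 -m handwheel '{"gripper":[-0.2,-0.2,-0.2,-0.2,-0.2,-0.2],"slide":[[-4,0,0],[-5,0,0],[-5,0,0],[-4,0,0],[-2,0,0],[0,0,0]],"yaw":[0,0,0,0,0,0]}'; python3 go.py 540.6 -157.3 -3.4 22; python3 -m handwheel '{"gripper":[-0.2,-0.2,-0.2,-0.2,-0.2],"slide":[[-3,0,0],[-4,0,0],[-3,0,0],[-2,0,0],[0,0,0]],"yaw":[0,0,0,0,0]}'; python3 go.py 540.6 -157.3 -3.4 22
```

```text
time: 13.32
ee_pos: [0.5159, -0.156, 0.0227]
tcp_rot: [180.0, 0.0, 176.6]
wrist_force: [-0.5, -0.5, -4.8]
opening: 0.0648
grasp_force: 67.7
t 13.3167 pos [ 515.9 -156.    22.7] rot [180.     0.   176.62] F [-0.5 -0.5 -4.8] open 64.8 gf 67.7
yaw rad 0.0003 slide AFTER turn [-24.7   0.1   0.7] now-axes [-24.7   0.1   0.7]
time: 13.73
ee_pos: [0.5278, -0.1567, 0.0228]
tcp_rot: [-180.0, 0.0, 176.6]
wrist_force: [-0.5, -0.5, -5.4]
opening: 0.0649
grasp_force: 67.7
t 13.7333 pos [ 527.8 -156.7   22.8] rot [-1.8000e+02  1.0000e-02  1.7661e+02] F [-0.5 -0.5 -5.4] open 64.9 gf 67.7
yaw rad 0.0002 slide AFTER turn [-12.8   0.2   0.8] now-axes [-12.8   0.2   0.8]
```

```bash
python3 -m handwheel '{"gripper":[-0.2,-0.2,-0.2,-0.2,-0.2,-0.2],"slide":[[-3,0,0],[-4,0,0],[-3,0,0],[-2,0,0],[0,0,1.5],[0,0,0]],"yaw":[0,0,0,0,0,0]}';  python3 -m handwheel '{"gripper":[-0.2,-0.2,-0.2],"slide":[[0,0,1],[0,0,0.5],[0,0,0]],"yaw":[0,0,0]}'; python3 go.py 540.6 -157.3 -3.4 18
```

```text
time: 14.23
ee_pos: [0.5393, -0.1574, 0.0209]
tcp_rot: [180.0, -0.0, 176.6]
wrist_force: [0.0, 0.5, -5.0]
opening: 0.0647
grasp_force: 67.7
time: 14.48
ee_pos: [0.5392, -0.1574, 0.0196]
tcp_rot: [180.0, -0.0, 176.6]
wrist_force: [0.6, 0.9, -4.5]
opening: 0.065
grasp_force: 67.7
t 14.4833 pos [ 539.2 -157.4   19.6] rot [ 1.8000e+02 -2.0000e-02  1.7661e+02] F [ 0.6  0.9 -4.5] open 65.0 gf 67.7
yaw rad 0.0001 slide AFTER turn [-1.4  0.2  1.6] now-axes [-1.4  0.2  1.6]
```

```bash
python3 -m handwheel '{"gripper":[-0.2,-0.2,-0.2],"slide":[[0,0,0.8],[0,0,0],[0,0,0]],"yaw":[0,0,0]}'; python3 go.py 540.6 -157.3 -3.4 18;  python3 -m handwheel '{"gripper":[-0.2,-0.2,-0.2],"slide":[[0,0,0.7],[0,0,0],[0,0,0]],"yaw":[0,0,0]}'; python3 go.py 540.6 -157.3 -3.4 18
```

```text
time: 14.73
ee_pos: [0.5393, -0.1574, 0.019]
tcp_rot: [-180.0, -0.0, 176.6]
wrist_force: [0.9, -0.3, -4.5]
opening: 0.0647
grasp_force: 67.7
t 14.7333 pos [ 539.3 -157.4   19. ] rot [-180.    -0.   176.6] F [ 0.9 -0.3 -4.5] open 64.7 gf 67.7
yaw rad 0.0001 slide AFTER turn [-1.3  0.2  1. ] now-axes [-1.3  0.2  1. ]
time: 14.98
ee_pos: [0.5394, -0.1574, 0.0184]
tcp_rot: [-180.0, 0.0, 176.6]
wrist_force: [0.0, -0.1, -4.7]
opening: 0.0649
grasp_force: 67.8
t 14.9833 pos [ 539.4 -157.4   18.4] rot [-1.8000e+02  1.0000e-02  1.7661e+02] F [ 0.  -0.1 -4.7] open 64.9 gf 67.8
yaw rad 0.0001 slide AFTER turn [-1.2  0.2  0.4] now-axes [-1.2  0.2  0.4]
```

```bash
python3 -m handwheel '{"gripper":[-0.2,-0.2,-0.2],"slide":[[0,0,0.7],[0,0,0],[0,0,0]],"yaw":[0,0,0]}'; python3 go.py 540.6 -157.3 -3.4 18;  python3 -m handwheel '{"gripper":[-0.2,-0.2,-0.2],"slide":[[0,0,0.5],[0,0,0],[0,0,0]],"yaw":[0,0,0]}'; python3 go.py 540.6 -157.3 -3.4 18
```

```text
time: 15.23
ee_pos: [0.5395, -0.1574, 0.0183]
tcp_rot: [-180.0, 0.0, 176.6]
wrist_force: [-2.9, 1.3, 4.6]
opening: 0.0648
grasp_force: 68.7
t 15.2333 pos [ 539.5 -157.4   18.3] rot [-1.7999e+02  3.0000e-02  1.7661e+02] F [-2.9  1.3  4.6] open 64.8 gf 68.7
yaw rad 0.0002 slide AFTER turn [-1.1  0.2  0.3] now-axes [-1.1  0.2  0.3]
time: 15.48
ee_pos: [0.5395, -0.1574, 0.0183]
tcp_rot: [-180.0, 0.0, 176.6]
wrist_force: [-5.0, 2.5, 9.1]
opening: 0.065
grasp_force: 69.6
t 15.4833 pos [ 539.5 -157.4   18.3] rot [-1.7999e+02  4.0000e-02  1.7661e+02] F [-5.   2.5  9.1] open 65.0 gf 69.6
yaw rad 0.0002 slide AFTER turn [-1.1  0.2  0.3] now-axes [-1.1  0.2  0.3]
```

```bash
python3 -m handwheel '{"gripper":[1,1,1,1,1,1,1,1],"slide":[[0,0,-0.5],[0,0,0],[0,0,0],[0,0,0],[0,0,0],[0,0,-20],[0,0,-35],[0,0,-30]],"yaw":[0,0,0,0,0,0,0,0]}'; python3 go.py 422.9 -150.3 -3.4 105
```

```text
time: 16.15
ee_pos: [0.5388, -0.1573, 0.1033]
tcp_rot: [180.0, -0.1, 176.6]
wrist_force: [1.2, -0.9, 1.2]
opening: 0.0852
grasp_force: 0.0
t 16.15 pos [ 538.8 -157.3  103.3] rot [ 1.7998e+02 -8.0000e-02  1.7661e+02] F [ 1.2 -0.9  1.2] open 85.2 gf 0.0
yaw rad 0.0001 slide AFTER turn [ 1.161e+02  1.000e-01 -1.700e+00] now-axes [ 1.161e+02  1.000e-01 -1.500e+00]
```

```bash
python3 -m handwheel '{"gripper":[0.27,0.27,0.27,0.27,0.27,0.27,0.27,0.27],"slide":[[20,0,-3],[30,0,0],[30,0,0],[25,0,0],[11,0,0],[0,0,0],[0,0,0],[0,0,0]],"yaw":[0,0,0,0,0,0,0,0]}'; python3 go.py 422.9 -150.3 -3.4 30; python3 cov.py 10 20 540 -157.3 -3.4
```

```text
time: 16.82
ee_pos: [0.4244, -0.1507, 0.1057]
tcp_rot: [-180.0, 0.0, 176.6]
wrist_force: [0.1, 0.0, 0.5]
opening: 0.054
grasp_force: 0.0
t 16.8167 pos [ 424.4 -150.7  105.7] rot [-1.7999e+02  5.0000e-02  1.7661e+02] F [0.1 0.  0.5] open 54.0 gf 0.0
yaw rad 0.0001 slide AFTER turn [ 1.5  0.3 75.7] now-axes [ 1.5  0.3 75.7]
top lid [ 538.29 -157.73   -3.82   20.  ] [(19, 0.03), (0, None), (8, 0.22), (5, 0.08)]
side lid [ 532.65 -153.83    2.51   20.  ] [(14, 0.15), (17, -0.0), (21, 0.28)]
top plate [ 517.22 -141.17  -59.77   20.  ] [(0, None), (9, -0.07)]
side plate [ 540.2  -157.32   -4.64   20.  ] [(25, 0.01)]
```

```bash
python3 -m handwheel '{"gripper":[0.27,0.27,0.27,0.27,0.27,0.27],"slide":[[1,0,15],[0,0,25],[0,0,20],[0,0,12],[0,0,3],[0,0,0]],"yaw":[0,0,0,0,0,0]}'; python3 -m handwheel '{"gripper":[0.27,0.27,0.27,0.27,0.27,0.27],"slide":[[-3,0,0],[-3,0,0],[-3,0,0],[-2,0,0],[-2,0,0],[0,0,0]],"yaw":[0,0,0,0,0,0]}'; python3 go.py 526.1 -155.5 -3.4 30
```

```text
time: 17.42
ee_pos: [0.4224, -0.1503, 0.03]
tcp_rot: [180.0, -0.1, 176.6]
wrist_force: [0.6, -0.3, 0.3]
opening: 0.0539
grasp_force: 0.0
time: 17.92
ee_pos: [0.4358, -0.1513, 0.0307]
tcp_rot: [-180.0, -0.0, 176.6]
wrist_force: [-1.4, 1.0, -0.7]
opening: 0.0537
grasp_force: 0.0
t 17.9167 pos [ 435.8 -151.3   30.7] rot [-1.8000e+02 -1.0000e-02  1.7661e+02] F [-1.4  1.  -0.7] open 53.7 gf 0.0
yaw rad 0.0002 slide AFTER turn [-90.4   1.1   0.7] now-axes [-90.4   1.1   0.7]
```

```bash
python3 -m handwheel '{"gripper":[0.27,0.27,0.27,0.27,0.27,0.27,0.27,0.27],"slide":[[-2,0,0],[-3,0,0],[-3,0,0],[-4,0,0],[-4,0,0],[-4,0,0],[-4,0,0],[-4,0,0]],"yaw":[0,0,0,0,0,0,0,0]}'; python3 -m handwheel '{"gripper":[0.27,0.27,0.27,0.27,0.27,0.27,0.27,0.27],"slide":[[-4,0,0],[-4,0,0],[-4,0,0],[-4,0,0],[-4,0,0],[-4,0,0],[-4,0,0],[-2,0,0]],"yaw":[0,0,0,0,0,0,0,0]}';python3 go.py 553.6 -158 -3.4 30
```

```text
time: 18.58
ee_pos: [0.4639, -0.1529, 0.0305]
tcp_rot: [180.0, -0.0, 176.6]
wrist_force: [-3.2, 0.2, 1.3]
opening: 0.0543
grasp_force: 0.0
time: 19.25
ee_pos: [0.494, -0.1547, 0.0306]
tcp_rot: [-180.0, 0.0, 176.6]
wrist_force: [-3.3, -0.3, 1.5]
opening: 0.0541
grasp_force: 0.0
t 19.25 pos [ 494.  -154.7   30.6] rot [-1.8000e+02  1.0000e-02  1.7661e+02] F [-3.3 -0.3  1.5] open 54.1 gf 0.0
yaw rad 0.0002 slide AFTER turn [-59.6   0.3   0.6] now-axes [-59.6   0.2   0.6]
```

```bash
python3 -m handwheel '{"gripper":[0.27,0.27,0.27,0.27,0.27,0.27,0.27,0.27],"slide":[[-3,0,0],[-4,0,0],[-4,0,0],[-4,0,0],[-4,0,0],[-4,0,0],[-4,0,0],[-3,0,0]],"yaw":[0,0,0,0,0,0,0,0]}'; python3 -m handwheel '{"gripper":[0.27,0.27,0.27,0.27,0.27,0.27,0.27,0.27],"slide":[[-3,0,0],[-3,0,0],[-3,0,0],[-3,0,0],[-2,0,0],[-2,0,0],[-1,0,0],[0,0,0]],"yaw":[0,0,0,0,0,0,0,0]}';python3 go.py 553.6 -158 -3.4 30
```

```text
time: 19.92
ee_pos: [0.5239, -0.1565, 0.0305]
tcp_rot: [-180.0, 0.0, 176.6]
wrist_force: [-2.5, -0.3, 0.1]
opening: 0.0541
grasp_force: 0.0
time: 20.58
ee_pos: [0.5407, -0.1575, 0.0306]
tcp_rot: [-180.0, 0.0, 176.6]
wrist_force: [-1.2, -0.2, -1.1]
opening: 0.0543
grasp_force: 0.0
t 20.5833 pos [ 540.7 -157.5   30.6] rot [-1.8000e+02  2.0000e-02  1.7661e+02] F [-1.2 -0.2 -1.1] open 54.3 gf 0.0
yaw rad 0.0002 slide AFTER turn [-12.9   0.2   0.6] now-axes [-12.9   0.2   0.6]
```

Now the last 13 mm gently, until the wrist force rises.

```bash
python3 -m handwheel '{"gripper":[0.27,0.27,0.27,0.27,0.27,0.27,0.27],"slide":[[-1.5,0,0],[-1.5,0,0],[-1.5,0,0],[-1.5,0,0],[-1,0,0],[-1,0,0],[0,0,0]],"yaw":[0,0,0,0,0,0,0]}'; python3 -m handwheel '{"gripper":[0.27,0.27,0.27],"slide":[[-1,0,0],[-1,0,0],[0,0,0]],"yaw":[0,0,0]}'; python3 go.py 553.6 -158 -3.4 30
```

```text
time: 21.17
ee_pos: [0.5481, -0.1579, 0.0305]
tcp_rot: [180.0, -0.0, 176.6]
wrist_force: [-3.9, -0.3, 1.3]
opening: 0.0541
grasp_force: 0.0
time: 21.42
ee_pos: [0.5483, -0.1579, 0.0302]
tcp_rot: [180.0, -0.3, 176.6]
wrist_force: [-14.6, -0.7, 3.6]
opening: 0.0544
grasp_force: 0.0
t 21.4167 pos [ 548.3 -157.9   30.2] rot [180.    -0.26 176.59] F [-14.6  -0.7   3.6] open 54.4 gf 0.0
yaw rad -0.0002 slide AFTER turn [-5.3  0.2  0.2] now-axes [-5.3  0.2  0.2]
```

```bash
python3 -m handwheel '{"gripper":[0.27,0.27,0.27],"slide":[[-1,0,0],[-0.5,0,0],[0,0,0]],"yaw":[0,0,0]}'
```

```text
time: 21.67
ee_pos: [0.5482, -0.1581, 0.0299]
tcp_rot: [-180.0, -0.4, 176.6]
wrist_force: [-22.0, 0.7, 8.1]
opening: 0.0545
grasp_force: 0.0
```

```bash
python3 -m handwheel '{"gripper":[0.27,0.27,0.27,0.27,0.27,0.27,0.27,0.27],"slide":[[5,0,0],[15,0,0],[20,0,0],[15,0,-25],[10,0,-35],[0,30,-35],[0,35,-20],[0,35,0]],"yaw":[0,0,0,0,0,0,0,0]}' >/dev/null; python3 -m handwheel '{"gripper":[0.27,0.27,0.27,0.27,0.27,0.27],"slide":[[0,35,0],[0,35,0],[0,35,0],[0,35,0],[0,20,0],[0,0,0]],"yaw":[0,0,0,0,0,0]}'; cat >fin.py <<'E'
import sys
from workcell import camera
from edge import *
k=sys.argv[1]
for n in("top","side"):
    c=camera(n); np.savez(n+k+".npz",**c)
for n in("top","side"):
    c=load(n+k); inc,_=efit([(c,"g",[((-.1625,.095,.02),(-.1625,-.095,.02),-1)])],(.659,-.2145,-.055),R=2.5,n=60)
    i,_=np.array(inc),0
    # profile along x (incubator axes) at plate height, y=+50 +-35 off lip, and neighbour plate y=-50
    G=chan(c,"g")
    for nm,yc in(("tray",.05),("nbr",-.05)):
        for off in(-.034,.034):
            xs=np.arange(-.130,-.080,.002)
            q=np.array([proj(c,rt(i,np.c_[xs,np.full(len(xs),yc+off+d),np.full(len(xs),.078)])) for d in np.linspace(-.005,.005,7)])
            print(n,nm,off,"x from -130:",cv2.remap(G,q[...,0].astype(np.float32),q[...,1].astype(np.float32),1).mean(0).round().astype(int))
    print(n,"inc",mm(inc))
    m=rt(i,[[-.0925+.085,.05,.02]])[0]
    for nm,z,e in(("plate78",.02,[((-.091,.043,.058),(-.091,.024,.058),1),((-.091,-.024,.058),(-.091,-.043,.058),1)]),("plate-bottom",.02,[((-.091,.043,.0015),(-.091,-.043,.0015),1)])):
        p,r=efit([(c,"g",e)],(m[0],m[1],i[2],z)); d=p[:2]-m[:2]; cs,sn=np.cos(i[2]),np.sin(i[2]); print(n,nm,mm(p),r,"off home x,y mm",(np.array([cs*d[0]+sn*d[1],-sn*d[0]+cs*d[1]])*1000).round(1))
E
python3 fin.py 11
```

```text
time: 22.83
ee_pos: [0.5027, 0.1061, 0.1424]
tcp_rot: [179.9, 0.1, 176.8]
wrist_force: [0.4, -0.9, 0.2]
opening: 0.0542
grasp_force: 0.0
top tray -0.034 x from -130: [177 177 177 176 176 176 176 175 171 162 140 113  90  76  72  73  81 103
 129 156 167 170 170 170 170]
top tray 0.034 x from -130: [180 180 180 180 180 180 180 179 174 158 125  93  72  68  70  75  87 105
 128 151 164 170 171 171 171]
top nbr -0.034 x from -130: [168 168 168 167 167 166 166 166 164 160 147 125 100  79  70  70  78  99
 124 152 162 167 167 168 167]
top nbr 0.034 x from -130: [175 174 174 174 174 174 174 173 170 155 125  92  73  68  69  74  86 104
 129 150 163 168 169 169 170]
top inc [ 659.62 -214.54   -3.27    0.  ]
top plate78 [ 644.45 -163.74   -2.98   20.  ] [(25, 0.08), (24, -0.13)] off home x,y mm [-10.6  -0.2]
top plate-bottom [ 649.41 -162.93  -12.89   20.  ] [(24, -0.0)] off home x,y mm [-5.6  0.9]
side tray -0.034 x from -130: [126 105  82  61  46  36  32  30  29  29  30  31  34  38  45  55  69  87
 106 125 140 151 158 162 163]
side tray 0.034 x from -130: [133 117  99  81  65  53  44  38  35  33  33  33  34  38  44  55  69  87
 107 126 142 153 160 163 165]
side nbr -0.034 x from -130: [132 114  91  70  52  40  33  30  29  29  30  31  33  37  43  53  66  82
 101 120 135 147 154 158 159]
side nbr 0.034 x from -130: [135 117  96  75  58  46  38  34  32  31  31  31  32  36  42  52  66  84
 104 123 138 149 156 159 161]
side inc [ 660.38 -214.58   -3.51    0.  ]
side plate78 [ 628.9  -161.93   -6.89   20.  ] [(23, -0.07), (25, 0.01)] off home x,y mm [-27.1   0.6]
side plate-bottom [ 654.69 -164.14   -2.6    20.  ] [(25, 0.0)] off home x,y mm [-1.3 -0. ]
```

```bash
python3 -c "
from workcell import ticket
print(ticket.job_done())"
```

```text
the job is handed in; nothing more can be done
None
```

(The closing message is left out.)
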